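# Fit the C-clip on the drum shaft

### The arm

A 6-joint arm with a two-finger parallel gripper is mounted at the origin on the work surface. World frame = base frame: x ahead of the robot, y to its left, z up, the work surface at z = 0. Lengths are in m, angles in rad, forces in N, time in s.
With the tool pointing down it reaches from about 0.35 to 0.975 m from the base axis. Payload 4.9 kg.
Tool frame: the origin (TCP) lies between the finger pads; the fingertips stand 19 mm ahead of it and the grasp point (between the pads) is the TCP; z points along the fingers, y is the line along which they close (so a half turn about z gives the same grasp; the last joint's range is limited). The gripper opens to 85 mm and grips with 20 to 120 N. Pads are 22 mm wide; open, the fingers measure 114 mm over their backs; the gripper's body (76 mm by 85 mm) begins 54 mm behind the grasp point. The pads swing forward as they close: fully open they stand 13 mm farther back than shut.
Start: joints at [1.028, 0.053, 1.613, -0, 1.476, -0.119], TCP at [0.257, 0.57, 0.221] pointing down, gripper open.
Joint ranges: [-3.01, 3.01], [-1.01, 2.22], [0.06, 2.58], [-1.02, 4.17], [0.09, 2.62], [-3.14, 3.14]. Speed limits (rad/s): [2.57, 2.57, 3.14, 3.14, 3.14, 3.14].

### API

Orientations are given as a rotation vector (axis times angle).
In Python, from station import ctrl gives the robot as it stands. The module is installed in compiled form; this text tells all that it offers.
- The arm moves only by the tool servo_tool, never from a script. Its argument "increments" is a list that holds one entry, the list of rows, each a list of 5 numbers: the finger opening in cm, from 0 to 8.54, then the shift along the tool's x, y, z in cm, then the turn about the tool's z in degrees. A call has 1 to 5 rows; each row is the pose to reach, as a shift and turn from the pose commanded when the call began, along the tool's axes at that moment; what a row does not reach only later rows make up. A row lasts 1/10 s, in which the tool goes at most 50 mm and 8.59 degrees, less where a joint would pass 70% of its speed; a pose out of reach is approached as far as the arm can. A call with a gripper value outside its range is refused whole. The fingers move at their own pace and stop on an object; "newtons" is the grip in N (left out, the last holds). Time passes only in rows, so rows that repeat a pose let the fingers close. It gives the time, the measured TCP pose, the force, the opening and the grip force at its end, in the units of the state.
- ctrl.get_obs(): the state, without advancing time (a new reading comes with each control period).
- ctrl.get_image(name): name is "scene" or "top" or "wrist"; returns a dict with "img" (384x512x3 uint8, red, green, blue), "fx", "fy", "cx", "cy" (pixels), "k1" (the pictures are not rectified: a ray, as slopes to the right and down, at radius r is drawn at 1 + k1 r^2 times it, then the intrinsics apply), "rvec" (rotation vector, rad) and "tvec" (3), from world to camera coordinates, as OpenCV has them; the wrist camera has in their place "mount" (4x4, takes a point from camera to tool coordinates, whose origin is the TCP and whose axes are the flange's). Camera axes: x right, y down, z forward; pixel columns grow to the right and rows downward; lengths in m; the calibration is good to about 2 mm. A picture is of the moment at which its call begins: read the wrist's pose just before it. There is no depth.
- ctrl.finish_job(): hands the job in; it is judged then, once.
The state is a dict: "t": time; "q": joint angles; "dq": joint speeds; "effort": joint torques, N m; "tool_pos": TCP position; "tool_rot": TCP orientation; "contact_force": force on the tool from outside, world axes, zero at the start; "wrist_torque": the same for the moment, N m; "opening": finger opening in m; "grip_force": force on a finger pad.
Only numpy, scipy, OpenCV 4.12 (cv2) and the standard library are available. Lean on these libraries where they do the work, as an engineer would, in place of code of your own. Each camera call takes 0.05 s, during which the arm holds its last target. There are 200 camera calls.

### The job

Take the larger C-clip (the one with the wide mouth) out of the rack and fit it, mouth down, sideways over the drum stand's shaft, in the narrow gap between the fixed hub and the sprung sleeve. The exact place of the gap along the shaft is not known: feel for it gently, then press the clip straight down, wedging the sleeve back, until it sits fully home on the shaft, upright, and let go. Never push hard on the stand, and leave the small clip, the grey housing and the screwdriver where they are.

Things in the scene. Friction and masses are not known exactly. Their poses are not given: they have to be found in the camera images.
- clip_grip (a point): Larger C-clip, grey printed plastic, about 60 g, 80 mm tall, standing mouth down. On top a flat tab: 26 mm along x, 12 mm thick along y, from 40 to 80 mm above the leg tips. This point is in the tab, 62 mm above the tips. Hold the tab here or higher, fingers on the 12 mm-apart faces (closing along y): they then clear the hub when the clip is home.
- clip_seat (a point): Point of the same clip 46 mm below clip_grip, 16 mm above the leg tips, midway between the legs; same axes. The bore runs along y. When the clip is fully home the shaft's centre line passes through this point along y, and the underside of the crown rests on top of the shaft.
- clip: The larger clip: origin between the leg tips, 16 mm below clip_seat, z up, legs pointing to -z. The C is 41 mm wide along x, 12 mm thick. Legs' inner faces are 16.5 mm apart; each leg is a wedge, 12 mm thick (y) 18 mm above the tip and 5 mm thick at its tip; leg axes at x = -14 and +14 mm.
- stand_axis (a point): On the shaft's centre line, 75 mm above the table, midway between the stand's uprights; y along the shaft towards the drum, z up. Grey hub (40 mm diameter, fixed) on the +y side, then a gap with bare 14 mm steel shaft, then the grey sprung sleeve (36 mm) on the -y side. The gap's middle lies anywhere from -16 to +16 mm along y from here: that is not measured.
- stand: Fixed blue drum stand with all it carries (shaft, hub, sleeve, 94 mm drum beyond the +y upright); base 100 x 190 mm, origin on the table under stand_axis, same axes. 44 mm bearing bosses start 48 mm either side of the middle; nothing but the drum is higher than 97 mm. It must not be pushed with 35 N or more.
- gap_span (a point): Same point as stand_axis: the middle of the span in which the gap lies. The gap is 7 mm wide at rest; the sleeve yields to -y (2.5 N at rest, 4.5 N with the clip in, 12 mm travel) and pinches the clip. Set down beside the gap, the clip stands on hub or sleeve, its seat point 29 to 34 mm above the shaft's centre line; over the gap it sinks on past 26 mm, wedging the sleeve back, and takes up to 14 N to push home; the hub never yields.
- rack: Fixed blue block, 150 (x) by 50 (y) by 30 mm high, origin under its centre, with two pockets 35 mm either side of the centre along x, each 43.5 by 14 mm, 24 mm deep (floor 6 mm above the table). The two clips stand in them mouth down, thickness along y, either one in either pocket.
- spare_mid (a point): Centre of the small C-clip (66 mm tall, 33 mm wide, mouth only 9 mm) in the other pocket; too narrow for the shaft; stays there.
- housing: Open grey printed housing, 110 by 90 by 35 mm, origin under its centre; a bystander.
- driver: Screwdriver, about 170 mm long, lying on the table; a bystander.
Not all that is in view belongs to the job. Leave any yellow look-alike of the clip alone.

How it is judged:
On the way, in this order (a step that is already met when the one before it is completed fails the run):
1. the larger clip is lifted clear of the rack (distance of clip_seat from where it was at the start of the episode above 0.06 m), for 0.1 s.
2. the clip sits home on the shaft, in the gap (z of clip_seat in the frame of stand_axis between -0.0025 and 0.0025 m and x of clip_seat in the frame of stand_axis between -0.003 and 0.003 m and y of clip_seat in the frame of stand_axis between -0.024 and 0.024 m and angle between the y axis of clip_seat and the y axis of stand_axis, either way round below 0.12 rad and angle between clip_seat's own z axis and vertical below 0.2 rad), for 0.2 s.
At the end, for the whole second after the job is handed in: The larger clip sits on the shaft between hub and sleeve: its seat point within 2.5 mm in height and 3 mm sideways of the shaft's centre line and within 24 mm of the middle of the stand along it, its bore along the shaft within 0.12 rad and upright within 0.2 rad, at rest and released (all of step 2 and linear speed of clip below 0.02 m/s and contact force between the fingers and clip below 0.1 N); the robot touches nothing.
It fails at once if the clip is pushed on the stand with more than 35 N (contact force between clip and stand above 35 N).
It fails at once if the robot pushes on the stand with more than 35 N (contact force between any of the fingers, the arm and stand above 35 N).
It fails at once if the small clip is disturbed (distance of spare_mid from where it was at the start of the episode above 0.015 m).
It fails at once if the housing is disturbed (distance of housing from where it was at the start of the episode above 0.02 m).
It fails at once if the screwdriver is disturbed (distance of driver from where it was at the start of the episode above 0.02 m).
It also fails if it takes over 72 s, if anything falls off the work surface, if the arm or the gripper's body presses on something with over 40 N, if the wrist force passes 120 N, or if a joint passes its speed limit or range.

## Working session

There is one attempt and no reset: what is moved stays moved. The work goes in short steps, Python scripts to look and compute and a tool call to move; the robot and the scene stay as the last step left them, time stands still between calls to the robot, and variables do not carry over. Pictures are saved under pics/ and viewed, at most 10 in all, crops included, and the job is handed in when it is done.

Besides the shell and the picture viewer there is one more tool, called after "Request:" in YAML: its name, and indented under it one key for each argument. servo_tool: Moves the arm, as the interface text tells. Its arguments: {"type":"object","properties":{"increments":{"type":"array"},"newtons":{"type":"number"}},"required":["increments"]}

```bash
mkdir -p pics
cat > h.py <<'E'
import numpy as np, cv2
from scipy.spatial.transform import Rotation as R
from station import ctrl
def cam(name):
    o=ctrl.get_obs(); d=ctrl.get_image(name)
    if name=='wrist':
        M=np.array(d['mount']); T=np.eye(4); T[:3,:3]=R.from_rotvec(o['tool_rot']).as_matrix(); T[:3,3]=o['tool_pos']
        W=T@M
    else:
        A=np.eye(4); A[:3,:3]=R.from_rotvec(np.ravel(d['rvec'])).as_matrix(); A[:3,3]=np.ravel(d['tvec']); W=np.linalg.inv(A)
    d['W']=W; return d
def KD(d): return np.array([[d['fx'],0,d['cx']],[0,d['fy'],d['cy']],[0,0,1.]]),np.array([d['k1'],0,0,0.])
def ray(d,uv):
    K,D=KD(d); n=cv2.undistortPoints(np.array(uv,float).reshape(-1,1,2),K,D).reshape(-1,2)
    return d['W'][:3,3], np.c_[n,np.ones(len(n))]@d['W'][:3,:3].T
def onz(d,uv,z):
    c,r=ray(d,uv); return c+r*((z-c[2])/r[:,2:3])
def proj(d,P):
    K,D=KD(d); A=np.linalg.inv(d['W'])
    return cv2.projectPoints(np.array(P,float).reshape(-1,1,3),cv2.Rodrigues(A[:3,:3])[0],A[:3,3],K,D)[0].reshape(-1,2)
def save(d,name,crop=None,s=1):
    im=d['img'][...,::-1]
    if crop: x0,y0,x1,y1=crop; im=im[y0:y1,x0:x1]
    cv2.imwrite('pics/'+name,cv2.resize(im,None,fx=s,fy=s,interpolation=cv2.INTER_CUBIC))
E
python3 - <<'E'
from h import *
import pickle
o=ctrl.get_obs();print(o)
for n in('top','scene'):
    d=cam(n); save(d,n+'0.png',s=1.5); pickle.dump(d,open(n+'.pkl','wb')); print(n,d['W'].round(3).tolist(),d['fx'],d['k1'])
E
```

```text
{'t': 0.0, 'q': array([ 1.02800476e+00,  5.33525463e-02,  1.61428573e+00, -6.24658064e-06,
        1.47599631e+00, -1.18971310e-01]), 'dq': array([ 0.00083316, -0.00027799, -0.00168827,  0.00052219, -0.0010901 ,
       -0.00132005]), 'effort': array([-3.81518585e-04, -3.93687594e+01, -3.70175278e+01, -1.77546635e-04,
        7.20072974e-03,  4.34122242e-06]), 'tool_pos': array([0.25668049, 0.5691576 , 0.21947065]), 'tool_rot': array([-6.60624391e-01, -3.07067417e+00,  3.03600482e-03]), 'contact_force': array([ 0.71908012,  0.95633343, -0.46421715]), 'wrist_torque': array([-0.02417033, -0.04450967,  0.00642906]), 'grip_force': 0.0, 'opening': 0.08497854157436559}
top [[-0.02, -0.993, 0.12, 0.489], [-1.0, 0.021, 0.004, -0.039], [-0.006, -0.12, -0.993, 0.779], [0.0, 0.0, 0.0, 1.0]] 394.2175198291347 -0.012392759656068226
scene [[0.814, 0.352, -0.462, 0.873], [0.581, -0.48, 0.657, -0.487], [0.009, -0.803, -0.596, 0.456], [0.0, 0.0, 0.0, 1.0]] 384.80030586424886 -0.10398239594489903
```

View pics/top0.png

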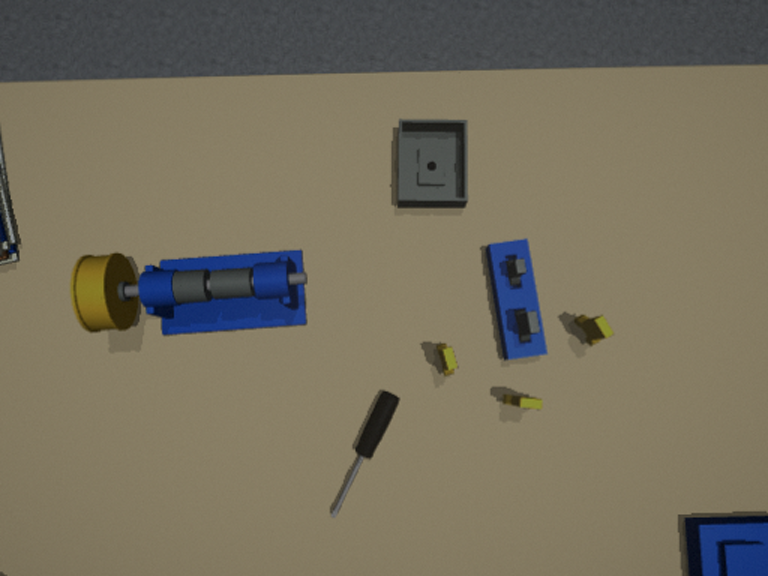

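View pics/scene0.png

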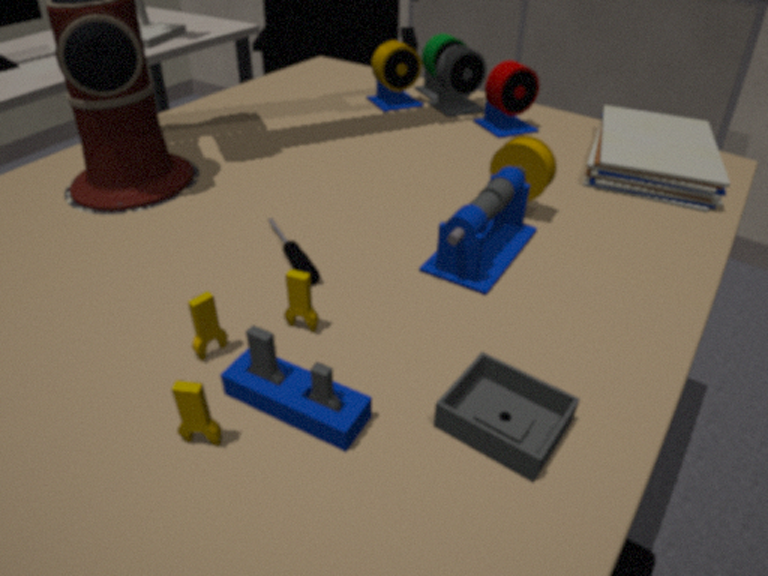

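The top view (×1.5) shows the rack at about (516,300), with grey clips at (528,323) and (516,268). The clip at (528,323) has the bigger tab, and in the scene view it is the taller one at (262,350), so it fits the larger clip. The three yellow clips are look-alikes. The stand is at (230,290) and its drum points left, towards world +y. Next I'll confirm the clip in an enlarged crop and measure.

Run:
```python
from h import *
import pickle
d=pickle.load(open('top.pkl','rb')); s=pickle.load(open('scene.pkl','rb'))
im=d['img']; hsv=cv2.cvtColor(im,cv2.COLOR_RGB2HSV)
b=((hsv[...,0]>100)&(hsv[...,0]<130)&(hsv[...,1]>120)&(hsv[...,2]>40)).astype(np.uint8)
cs=cv2.findContours(b,cv2.RETR_EXTERNAL,cv2.CHAIN_APPROX_NONE)[0]
for c in cs:
    if cv2.contourArea(c)<400: continue
    bx=cv2.boxPoints(cv2.minAreaRect(c)); print('blue',bx.round(1).tolist())
    for z in(0.0,0.01,0.03): 
        P=onz(d,bx,z);print(z,P[:,:2].round(4).tolist(),P.mean(0).round(4),np.linalg.norm(np.diff(P,axis=0),axis=1).round(4))
# grey clips in rack, dump crops
a=cv2.resize(im[150:250,310:410],None,fx=5,fy=5,interpolation=cv2.INTER_CUBIC)
e=cv2.resize(s['img'][205:305,140:260],None,fx=5,fy=5,interpolation=cv2.INTER_CUBIC)[:500,:]
g=cv2.resize(im[150:240,40:215],None,fx=4.5,fy=4.5,interpolation=cv2.INTER_CUBIC)[:, :787]
cv2.imwrite('pics/clips.png',np.hstack([a[:,100:400],e[:,:500]])[...,::-1]); cv2.imwrite('pics/stand.png',g[...,::-1])
```

```text
blue [[465.0, 348.0], [511.0, 348.0], [511.0, 383.0], [465.0, 383.0]]
0.0 [[0.2891, -0.4324], [0.287, -0.5206], [0.2231, -0.5147], [0.2253, -0.4273]] [ 0.2561 -0.4737  0.    ] [0.0882 0.0642 0.0874]
0.01 [[0.2917, -0.4273], [0.2896, -0.5144], [0.2265, -0.5086], [0.2287, -0.4224]] [ 0.2591 -0.4682  0.01  ] [0.0871 0.0633 0.0863]
0.03 [[0.2968, -0.4173], [0.2948, -0.502], [0.2333, -0.4964], [0.2354, -0.4124]] [ 0.2651 -0.457   0.03  ] [0.0848 0.0617 0.084 ]
blue [[90.5, 174.60000610351562], [200.39999389648438, 166.39999389648438], [204.0, 215.5], [94.0999984741211, 223.6999969482422]]
0.0 [[0.6404, 0.2926], [0.6523, 0.0707], [0.553, 0.0638], [0.5412, 0.2823]] [0.5967 0.1774 0.    ] [0.2222 0.0996 0.2188]
0.01 [[0.6385, 0.2883], [0.6502, 0.0693], [0.5521, 0.0625], [0.5405, 0.2782]] [0.5953 0.1746 0.01  ] [0.2193 0.0983 0.216 ]
0.03 [[0.6346, 0.2798], [0.646, 0.0665], [0.5505, 0.0599], [0.5391, 0.2699]] [0.5926 0.169  0.03  ] [0.2136 0.0957 0.2104]
blue [[324.79998779296875, 163.0], [351.1000061035156, 158.60000610351562], [363.79998779296875, 235.0], [337.6000061035156, 239.39999389648438]]
0.0 [[0.6537, -0.1799], [0.6616, -0.2331], [0.5079, -0.2505], [0.5004, -0.1985]] [ 0.5809 -0.2155  0.    ] [0.0539 0.1547 0.0526]
0.01 [[0.6516, -0.1781], [0.6593, -0.2306], [0.5076, -0.2478], [0.5003, -0.1964]] [ 0.5797 -0.2132  0.01  ] [0.0532 0.1527 0.0519]
0.03 [[0.6474, -0.1745], [0.6549, -0.2257], [0.5071, -0.2424], [0.5, -0.1923]] [ 0.5773 -0.2087  0.03  ] [0.0518 0.1487 0.0506]
```

View pics/clips.png

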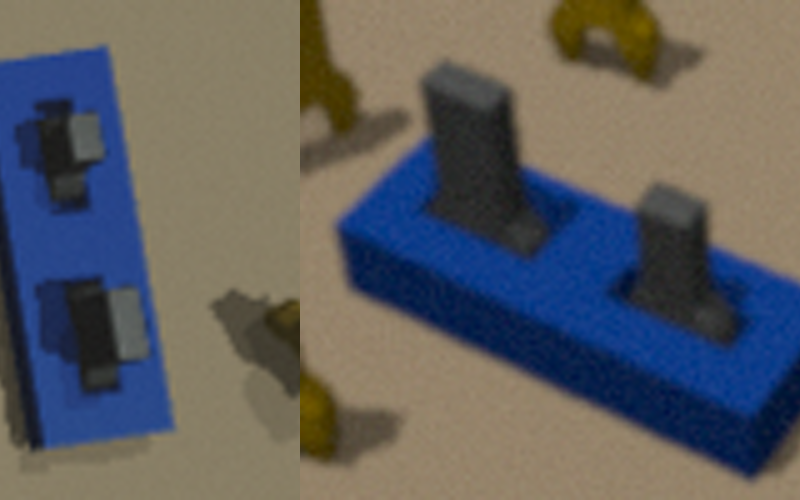

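View pics/stand.png

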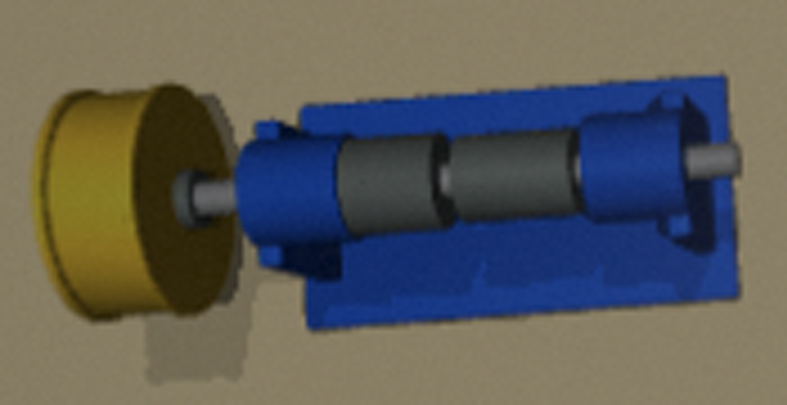

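The crop confirms it: the lower clip in the top view, at about (356,215) in the raw image, is the larger one (wide, tall tab). In the stand crop the gap is near (447,180), with hub to the left and sleeve to the right.

Run:
```python
from h import *
import pickle
d=pickle.load(open('top.pkl','rb'))
f=lambda L:np.array(L)/4.5+[40,150]-0.4
B=f([(303,106),(725,76),(740,298),(310,330)])
for z in(0,.006,.012):
    P=onz(d,B,z); print(z,P.round(4)[:,:2].tolist(),P.mean(0).round(4),np.linalg.norm(np.diff(P,axis=0),axis=1).round(4))
y=P[0]+P[3]-P[1]-P[2]; print('yaw of stand y',np.degrees(np.arctan2(-y[0],y[1])))
print('shaft ends',onz(d,f([(212,195),(736,159)]),.075).round(4))
print('gap shaft top',onz(d,f([(447,180)]),.082).round(4), 'sleeve edge',onz(d,f([(453,182)]),.093).round(4),'hub',onz(d,f([(435,182)]),.095).round(4))
c=onz(d,[[355.4,214.4]],.086); print('clip top',c.round(4))
R3=onz(d,np.array([[-20+100+26,47],[100+174,430],[145,447],[100,62]])/5+[310,150]-.4,.03);print(R3.round(4))
rb=np.array([.5773,-.2087]); a=np.array([.6474-.5,-.1745+.1923]); a/=np.linalg.norm(a); print('rack x yaw',np.degrees(np.arctan2(a[1],a[0])),'pocket low',rb-.035*a)
```

```text
0 [[0.6426, 0.2593], [0.652, 0.07], [0.5524, 0.0638], [0.5421, 0.2537]] [0.5973 0.1617 0.    ] [0.1895 0.0999 0.1902]
0.006 [[0.6414, 0.257], [0.6508, 0.0692], [0.5519, 0.063], [0.5417, 0.2515]] [0.5964 0.1602 0.006 ] [0.1881 0.0991 0.1887]
0.012 [[0.6402, 0.2547], [0.6495, 0.0683], [0.5514, 0.0622], [0.5413, 0.2492]] [0.5956 0.1586 0.012 ] [0.1866 0.0983 0.1873]
yaw of stand y 2.9703437856546673
shaft ends [[0.5922 0.2665 0.075 ]
 [0.6023 0.0552 0.075 ]]
gap shaft top [[0.5952 0.1695 0.082 ]] sleeve edge [[0.5927 0.1638 0.093 ]] hub [[0.5925 0.1703 0.095 ]]
clip top [[ 0.5423 -0.2143  0.086 ]]
[[ 0.6551 -0.1863  0.03  ]
 [ 0.506  -0.2434  0.03  ]
 [ 0.5007 -0.1943  0.03  ]
 [ 0.6492 -0.1837  0.03  ]]
rack x yaw 6.88568699936266 pocket low [ 0.54255244 -0.21289611]
```

Request:
servo_tool:
  increments:
    - [[8, -3.4, -3.5, 0, -6.2], [7, -6.8, -7, 0, -12.4], [6, -10.2, -10.5, 0, -18.6], [5, -13.6, -14, 0, -24.8], [5, -17, -17.5, 0, -31]]
  newtons: 40

```text
t: 0.6
tool_pos: [0.3399, 0.3384, 0.2201]
tool_rot: [0.192, -3.135, 0.001]
contact_force: [0.7, -0.5, -0.3]
opening: 0.0497
grip_force: 0.0
```

```bash
cat >> h.py <<'E'
def to(p,ydeg):
    """shift (cm, tool axes) and turn (deg) from the measured pose to world p, tool y at ydeg"""
    o=ctrl.get_obs(); M=R.from_rotvec(o['tool_rot']).as_matrix()
    cur=np.degrees(np.arctan2(M[1,1],M[0,1])); t=-((ydeg-cur+180)%360-180)
    print('t',round(o['t'],2),'pos',o['tool_pos'].round(4),'ydeg',round(cur,2),'z',M[:,2].round(3),'F',o['contact_force'].round(2),'T',o['wrist_torque'].round(3),'op',round(o['opening'],4),'q6',o['q'][5].round(2))
    print('shift cm',(M.T@(np.array(p)-o['tool_pos'])*100).round(2),'turn',round(t,2))
E
python3 -c "
from h import *
to([.5425,-.2135,.22],96.7)"
```

```text
t 0.6 pos [0.3399 0.3384 0.2201] ydeg 97.01 z [-0.    -0.001 -1.   ] F [ 0.75 -0.47 -0.28] T [-0.001 -0.033 -0.009] op 0.0497 q6 -1.07
shift cm [-1.336e+01 -5.725e+01  3.000e-02] turn 0.31
```

Request:
servo_tool:
  increments:
    - [[5, -1.1, -4.8, 0, 0], [5, -2.2, -9.6, 0, 0], [5, -3.3, -14.4, 0, 0], [5, -4.4, -19.2, 0, 0], [5, -5.5, -24, 0, 0]]

```text
t: 1.1
tool_pos: [0.4227, 0.1064, 0.2204]
tool_rot: [-0.184, 3.136, 0.0]
contact_force: [0.2, 1.1, 0.4]
opening: 0.0499
grip_force: 0.0
```

Request:
servo_tool:
  increments:
    - [[5, -1.1, -4.8, 0, 0], [5, -2.2, -9.6, 0, 0], [5, -3.3, -14.4, 0, 0], [5, -4.4, -19.2, 0, 0], [5, -5.5, -24, 0, 0]]

```text
t: 1.6
tool_pos: [0.5054, -0.1256, 0.2203]
tool_rot: [0.183, -3.136, -0.001]
contact_force: [0.6, 0.3, 0.3]
opening: 0.0497
grip_force: 0.0
```

Request:
servo_tool:
  increments:
    - [[5, -1.2, -4.6, 0, 0.3], [5, -2.3, -9.2, 0, 0.3], [5, -2.3, -9.2, 0, 0.3], [5, -2.3, -9.2, 0, 0.3]]

```text
t: 2.0
tool_pos: [0.5387, -0.2129, 0.2197]
tool_rot: [0.173, -3.135, -0.002]
contact_force: [-0.3, 1.1, -1.4]
opening: 0.0496
grip_force: 0.0
```

```bash
python3 -c "
from h import *
import pickle
to([.5425,-.2135,.22],96.7)
d=cam('wrist');pickle.dump(d,open('w1.pkl','wb'));save(d,'w1.png',s=1.5);print(d['W'].round(3).tolist(),d['fx'])
print(proj(d,[.5425,-.2135,.086])*1.5)"
```

```text
t 2.0 pos [ 0.5387 -0.2129  0.2197] ydeg 96.32 z [-0.002  0.001 -1.   ] F [-0.27  1.06 -1.45] T [0.018 0.008 0.035] op 0.0496 q6 -2.19
shift cm [-0.38 -0.1  -0.03] turn -0.38
[[-0.11, 0.961, 0.255, 0.474], [0.994, 0.105, 0.03, -0.221], [0.002, 0.257, -0.966, 0.372], [0.0, 0.0, 0.0, 1.0]] 266.7975262242252
[[388.2543966  285.24778122]]
```

View pics/w1.png

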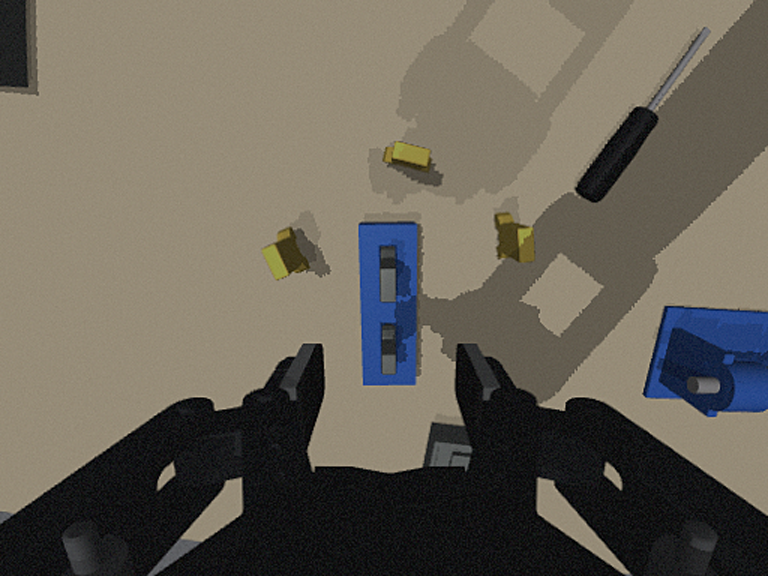

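Wrist view: the large clip's tab is centred at (388,286), matching my prediction of (388,285). The small clip is at (390,350) and the yellow look-alikes sit well clear. I'll go straight down and grip.

Request:
servo_tool:
  increments:
    - [[5, -0.4, -0.1, 3, -0.4], [5, -0.4, -0.1, 7, -0.4], [5, -0.4, -0.1, 11, -0.4], [5, -0.4, -0.1, 14, -0.4], [5, -0.4, -0.1, 14.8, -0.4]]
  newtons: 40

```text
t: 2.55
tool_pos: [0.54, -0.2096, 0.0683]
tool_rot: [0.189, -3.129, -0.007]
contact_force: [-1.0, 0.5, -0.4]
opening: 0.0504
grip_force: 0.0
```

Request:
servo_tool:
  increments:
    - [[2.5, 0, 0, 0, 0], [1, 0, 0, 0, 0], [0.5, 0, 0, 0, 0], [0.5, 0, 0, 0, 0], [0.5, 0, 0, 0, 0]]

```text
t: 3.05
tool_pos: [0.5449, -0.2137, 0.0755]
tool_rot: [-0.187, 3.132, -0.004]
contact_force: [-0.6, 0.4, 6.3]
opening: 0.0046
grip_force: 3.3
```

```bash
python3 -c "
from h import *
to([.5425,-.2135,.071],96.7);print(ctrl.get_obs()['grip_force'])"
```

```text
t 3.05 pos [ 0.5449 -0.2137  0.0755] ydeg 96.82 z [ 0.004 -0.002 -1.   ] F [-0.55  0.42  6.32] T [0.003 0.007 0.013] op 0.0046 q6 -2.19
shift cm [0.23 0.05 0.45] turn 0.12
3.2782599502706944
```

```bash
python3 -c "
from h import *
d=cam('wrist');save(d,'w2.png',crop=(150,120,370,330),s=2.5);s=cam('scene');save(s,'s2.png',crop=(100,100,360,320),s=2)
to([.5425,-.2135,.071],96.7)
import cv2
a=cv2.imread('pics/w2.png')[:440,:]; b=cv2.imread('pics/s2.png')
a=cv2.resize(a,(400,400*a.shape[0]//a.shape[1]));b=b[:600,100:500]
H=max(a.shape[0],b.shape[0]);c=np.zeros((H,800,3),np.uint8);c[:a.shape[0],:400]=a;c[:b.shape[0],400:]=b;cv2.imwrite('pics/c2.png',c)"
```

```text
t 3.15 pos [ 0.5449 -0.2138  0.0755] ydeg 96.81 z [ 0.004 -0.002 -1.   ] F [-0.16  0.86  6.94] T [ 0.06   0.017 -0.006] op 0.0049 q6 -2.19
shift cm [0.23 0.05 0.45] turn 0.11
```

View pics/c2.png

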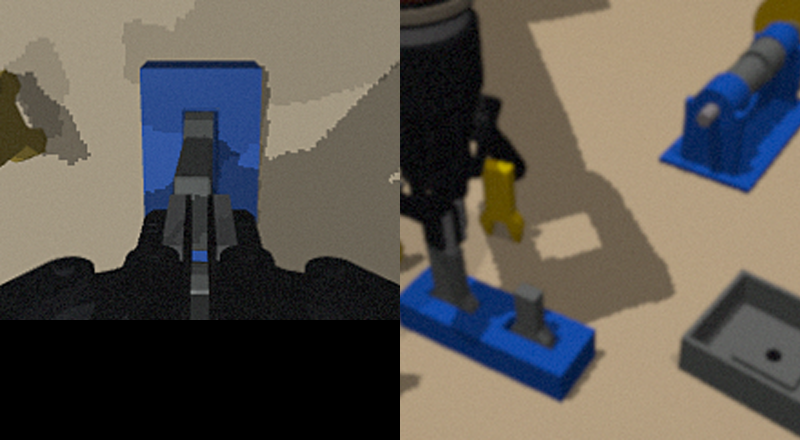

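```bash
python3 -c "
from h import *
d=cam('wrist');save(d,'w3.png',crop=(190,130,330,300),s=3.3);s=cam('scene');save(s,'s3.png',crop=(120,150,220,290),s=4)
import pickle;pickle.dump((d,s),open('ws3.pkl','wb'))
a=cv2.imread('pics/w3.png');b=cv2.imread('pics/s3.png')[:,:338]
c=np.zeros((561,800,3),np.uint8);c[:a.shape[0],:a.shape[1]]=a;c[:b.shape[0],462:800]=b;cv2.imwrite('pics/c3.png',c)
o=ctrl.get_obs();M=R.from_rotvec(o['tool_rot']).as_matrix()
tips=[o['tool_pos']+M@[0,0,.019]]; print(proj(s,tips),proj(d,tips),proj(s,[.5425,-.2135,.086]),proj(d,[.5425,-.2135,.086]),o['contact_force'])"
```

```text
[[176.58127785 236.55325208]] [[260.3455008  224.06078503]] [[173.27784525 220.9571791 ]] [[261.49450235 238.69130573]] [-0.12447819  0.51186171  6.49068267]
```

View pics/c3.png

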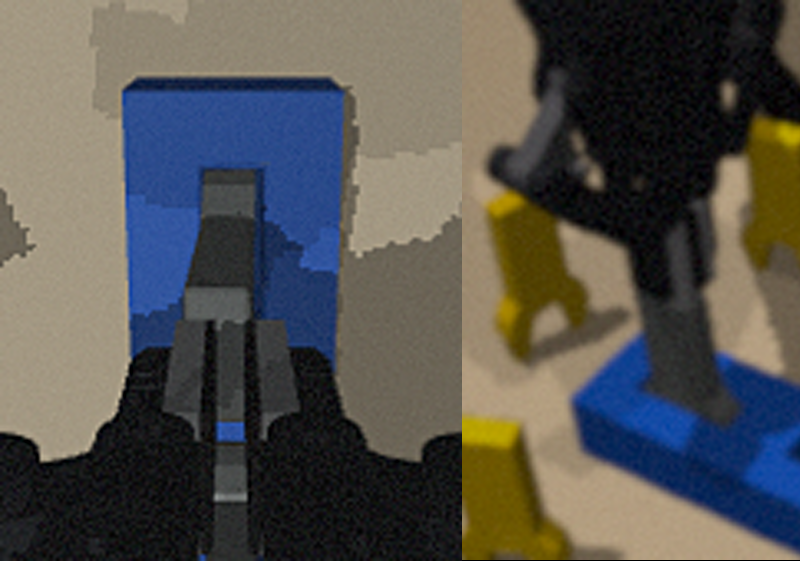

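The wrist crop shows the tab top at (217,305) with the finger ends just over it. The opening is only 5 mm, so the fingers closed above the tab rather than around it. I'll reopen and check the rest height.

Request:
servo_tool:
  increments:
    - [[5, 0, 0, 0, 0], [5, 0, 0, 0, 0], [5, 0, 0, 0, 0], [5, 0, 0, 0, 0], [5, 0, 0, 0, 0]]

```text
t: 3.75
tool_pos: [0.5427, -0.2126, 0.0722]
tool_rot: [0.187, -3.135, -0.001]
contact_force: [-0.6, -0.2, 0.2]
opening: 0.0501
grip_force: 0.0
```

```bash
python3 -c "
from h import *
to([.5425,-.2135,.071],96.7)
d=cam('wrist');s=cam('scene')
a=cv2.resize(d['img'][120:300,160:350],None,fx=2.4,fy=2.4);b=cv2.resize(s['img'][150:290,110:225],None,fx=3,fy=3)[:432]
c=np.zeros((440,810,3),np.uint8);c[:a.shape[0],:a.shape[1]]=a;c[:b.shape[0],460:460+b.shape[1]]=b;cv2.imwrite('pics/c4.png',c[:,:800,::-1])"
```

```text
t 3.75 pos [ 0.5427 -0.2126  0.0722] ydeg 96.82 z [-0.001  0.    -1.   ] F [-0.65 -0.17  0.18] T [0.025 0.007 0.034] op 0.0501 q6 -2.19
shift cm [ 0.03 -0.08  0.12] turn 0.12
```

View pics/c4.png

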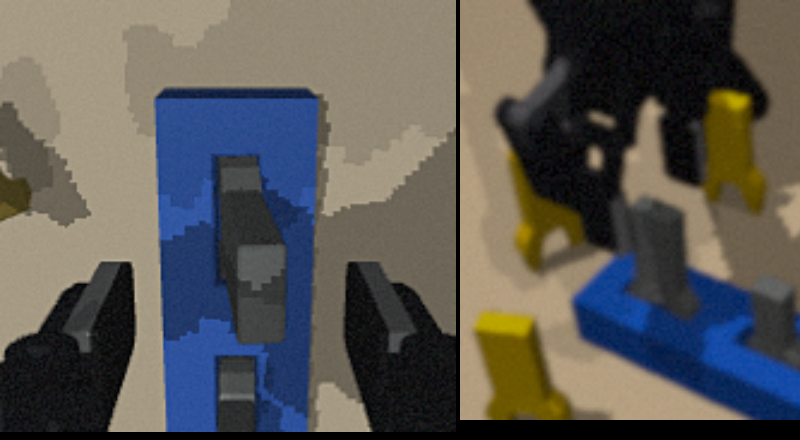

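```bash
python3 -c "
from h import *
o=ctrl.get_obs();M=R.from_rotvec(o['tool_rot']).as_matrix();d=cam('wrist');s=cam('scene')
print(o['tool_pos'],M.round(3).tolist(),np.array(d['mount']).round(4).tolist())
for dz in(.019,.014,.0,-.013):
  P=[o['tool_pos']+M@np.array([sx*.011,sy*.025,dz]) for sx in(1,-1) for sy in(1,-1)]
  print(dz,'wrist',proj(d,P).round(0).tolist(),'scene',proj(s,P).round(0).tolist())
g=d['img'][225:240,205:320].astype(int).sum(2)
for z in(.086,.076):
  print(onz(d,[[160+246/2.4,120+245/2.4],[160+286/2.4,120+245/2.4],[160+286/2.4,120+340/2.4],[160+237/2.4,120+340/2.4]],z).round(4).tolist())
"
```

```text
[ 0.54285613 -0.21267569  0.07237206] [[-0.993, -0.119, -0.001], [-0.119, 0.993, 0.0], [0.001, 0.0, -1.0]] [[-0.0005, -0.966, -0.2586, 0.0651], [1.0, -0.0006, 0.0004, -0.0008], [-0.0005, -0.2586, 0.966, -0.1519], [0.0, 0.0, 0.0, 1.0]]
0.019 wrist [[298.0, 209.0], [223.0, 209.0], [296.0, 239.0], [224.0, 239.0]] scene [[181.0, 225.0], [160.0, 245.0], [192.0, 230.0], [172.0, 250.0]]
0.014 wrist [[299.0, 211.0], [222.0, 211.0], [297.0, 242.0], [223.0, 242.0]] scene [[180.0, 222.0], [159.0, 242.0], [192.0, 227.0], [171.0, 248.0]]
0.0 wrist [[302.0, 218.0], [219.0, 218.0], [300.0, 251.0], [221.0, 251.0]] scene [[179.0, 216.0], [158.0, 235.0], [191.0, 220.0], [170.0, 241.0]]
-0.013 wrist [[306.0, 226.0], [216.0, 226.0], [304.0, 261.0], [217.0, 262.0]] scene [[178.0, 209.0], [157.0, 229.0], [190.0, 214.0], [169.0, 234.0]]
[[0.5293, -0.2133, 0.086], [0.5282, -0.2042, 0.086], [0.5522, -0.2008, 0.086], [0.5536, -0.2125, 0.086]]
[[0.5329, -0.2127, 0.076], [0.5318, -0.2029, 0.076], [0.5576, -0.1993, 0.076], [0.559, -0.2119, 0.076]]
```

The camera projection and the contact agree: the fingertips really end about 13 mm *behind* the reported TCP, not 19 mm ahead. Contact happened on the tab top at z=0.086 with the TCP at 0.0755. So I'll go lower, to TCP z ≈ 0.045, and watch the force.

Request:
servo_tool:
  increments:
    - [[5, 0, 0, 0.9, 0], [5, 0, 0, 1.8, 0], [5, 0, 0, 2.7, 0], [5, 0, 0, 2.7, 0]]

```text
t: 4.35
tool_pos: [0.5415, -0.212, 0.0431]
tool_rot: [0.187, -3.132, -0.004]
contact_force: [-0.7, 0.5, -0.5]
opening: 0.0503
grip_force: 0.0
```

Request:
servo_tool:
  increments:
    - [[2.5, 0, 0, 0, 0], [1, 0, 0, 0, 0], [0.5, 0, 0, 0, 0], [0.5, 0, 0, 0, 0], [0.5, 0, 0, 0, 0]]

```text
t: 4.85
tool_pos: [0.5434, -0.213, 0.0462]
tool_rot: [-0.187, 3.135, -0.001]
contact_force: [0.4, -0.7, 0.9]
opening: 0.0112
grip_force: 44.3
```

Request:
servo_tool:
  increments:
    - [[0.5, 0, 0, -2, 0], [0.5, 0, 0, -5, 0], [0.5, 0, 0, -9, 0], [0.5, 0, 0, -13, 0], [0.5, 0, 0, -16, 0]]

```text
t: 5.35
tool_pos: [0.5437, -0.2131, 0.2088]
tool_rot: [-0.187, 3.133, -0.002]
contact_force: [-0.1, -0.7, 0.3]
opening: 0.0113
grip_force: 44.2
```

```bash
python3 -c "
from h import *
to([.598,.161,.2],93);print(ctrl.get_obs()['grip_force'])"
```

```text
t 5.35 pos [ 0.5437 -0.2131  0.2088] ydeg 96.82 z [ 0.003 -0.001 -1.   ] F [-0.08 -0.69  0.29] T [-0.004 -0.026 -0.026] op 0.0113 q6 -2.19
shift cm [-9.83 36.5   0.84] turn 3.82
44.195008277893066
```

Request:
servo_tool:
  increments:
    - [[0.5, -1.2, 4.5, 0, 0.8], [0.5, -2.4, 9, 0, 1.6], [0.5, -3.6, 13.5, 0, 2.4], [0.5, -4.8, 18, 0, 3.2], [0.5, -6, 22.5, 0, 3.8]]

```text
t: 5.85
tool_pos: [0.5758, 0.0195, 0.2058]
tool_rot: [-0.082, 3.14, -0.0]
contact_force: [0.2, 0.2, -0.6]
opening: 0.0116
grip_force: 44.2
```

```bash
python3 -c "
from h import *
to([.598,.161,.2],93)"
```

```text
t 5.85 pos [0.5758 0.0195 0.2058] ydeg 92.97 z [ 0. -0. -1.] F [ 0.18  0.19 -0.56] T [-0.053  0.019 -0.008] op 0.0116 q6 -1.72
shift cm [-2.95 14.01  0.58] turn -0.03
```

Request:
servo_tool:
  increments:
    - [[0.5, -1, 4.7, 0, 0], [0.5, -2, 9.4, 0, 0], [0.5, -2.9, 14, 0, 0], [0.5, -2.9, 14, 0, 0]]

```text
t: 6.25
tool_pos: [0.5973, 0.1642, 0.2056]
tool_rot: [0.092, -3.14, -0.003]
contact_force: [-0.7, -0.8, -1.2]
opening: 0.0113
grip_force: 44.2
```

```bash
python3 -c "
from h import *
import pickle
to([.598,.161,.2],93)
d=cam('wrist');s=cam('scene');pickle.dump((d,s,ctrl.get_obs()['tool_pos']),open('ws5.pkl','wb'))
a=cv2.resize(d['img'][100:320,150:370],None,fx=2.6,fy=2.6,interpolation=cv2.INTER_CUBIC)
print(proj(s,[[.597,.161,.075],[.598,.161,.19]]))
b=cv2.resize(s['img'][50:200,280:380],None,fx=2.3,fy=3.8,interpolation=cv2.INTER_CUBIC)[:572,:228]
b=cv2.resize(s['img'][50:200,275:375],None,fx=2.28,fy=2.28,interpolation=cv2.INTER_CUBIC)
c=np.zeros((572,800,3),np.uint8);c[:,:572]=a;c[:b.shape[0],572:]=b;cv2.imwrite('pics/c5.png',c[:,:,::-1])"
```

```text
t 6.25 pos [0.5973 0.1642 0.2056] ydeg 93.37 z [-0.     0.002 -1.   ] F [-0.69 -0.82 -1.19] T [-0.052 -0.001 -0.007] op 0.0113 q6 -1.48
shift cm [-0.05 -0.32  0.56] turn 0.37
[[324.58238056 136.45850659]
 [332.11243097  82.80080829]]
```

View pics/c5.png

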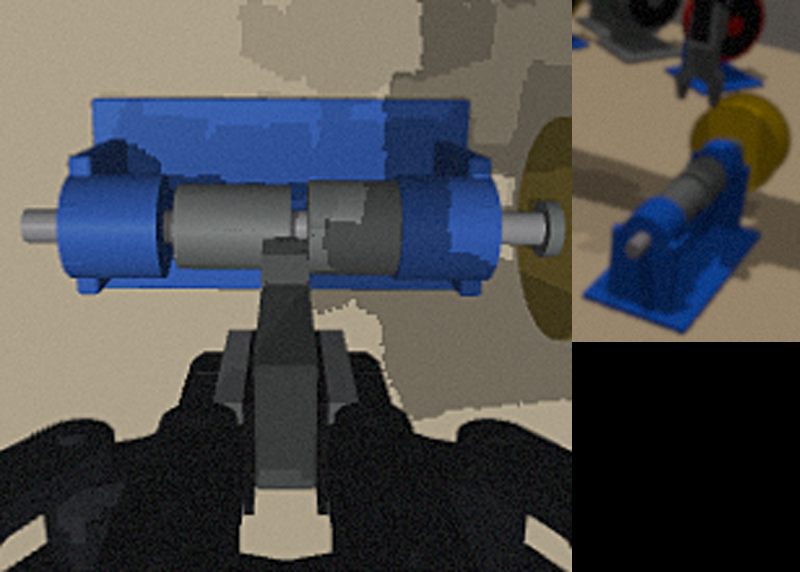

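The wrist crop shows the gap at u≈300, between the sleeve end at 291 and the hub edge at 308. The boss faces are at 167 and 400. The clip hangs upright, with its tab centred at u≈285. Next I'll compute the offsets.

```bash
python3 -c "
from h import *
import pickle
d,s,tp=pickle.load(open('ws5.pkl','rb'))
f=lambda L:np.array(L)/2.6+[150,100]-.3
ax=onz(d,f([(40,226),(520,227.5)]),.075);print('axis',ax.round(4))
v=(ax[1]-ax[0])[:2];print('yaw',np.degrees(np.arctan2(v[1],v[0])))
print('gap edges',onz(d,f([(291,225),(308,225)]),.092).round(4),'bosses',onz(d,f([(167,226),(400,226)]),.097).round(4))
zt=tp[2]+.0398;t=onz(d,f([(255,363),(315,363),(256,488),(314,488)]),zt);print('tab',t.round(4),t.mean(0)-tp,tp)
print(np.degrees(np.arctan2(*(t[2]+t[3]-t[0]-t[1])[[1,0]])))"
```

```text
axis [[0.6025 0.061  0.075 ]
 [0.5915 0.2625 0.075 ]]
yaw 93.12578915221013
gap edges [[0.5922 0.1658 0.092 ]
 [0.5918 0.1724 0.092 ]] bosses [[0.5942 0.118  0.097 ]
 [0.589  0.2077 0.097 ]]
tab [[0.5828 0.1573 0.2452]
 [0.5822 0.1678 0.2452]
 [0.6079 0.1586 0.2452]
 [0.6073 0.1694 0.2452]] [-0.00221778  0.00322203  0.0398    ] [0.59726436 0.16002729 0.20544102]
3.3406159171758603
```

Request:
servo_tool:
  increments:
    - [[0.5, 0, 0.85, 0, 0.3], [0.5, 0, 0.85, 3, 0.3], [0.5, 0, 0.85, 5, 0.3], [0.5, 0, 0.85, 5, 0.3], [0.5, 0, 0.85, 5, 0.3]]

```text
t: 6.85
tool_pos: [0.597, 0.1667, 0.1558]
tool_rot: [0.072, -3.14, 0.0]
contact_force: [0.7, -0.0, 0.5]
opening: 0.0113
grip_force: 44.2
```

```bash
python3 -c "
from h import *
to([.598,.1685,.142],93.1)
d=cam('wrist')
for i in range(3): ctrl.get_image('top'); to([.598,.1685,.142],93.1)"
```

```text
t 6.85 pos [0.597  0.1667 0.1558] ydeg 92.63 z [-0.001 -0.    -1.   ] F [ 0.73 -0.    0.45] T [-0.018  0.064 -0.055] op 0.0113 q6 -1.46
shift cm [-0.11  0.17  1.38] turn -0.47
t 6.95 pos [0.5981 0.1672 0.1576] ydeg 92.66 z [ 0.003  0.    -1.   ] F [-0.16  0.69 -0.35] T [-0.017  0.002  0.002] op 0.0115 q6 -1.46
shift cm [0.01 0.13 1.56] turn -0.44
t 7.0 pos [0.5982 0.1673 0.1578] ydeg 92.68 z [ 0.003  0.    -1.   ] F [ 0.26  0.12 -0.74] T [ 0.006 -0.02  -0.033] op 0.0114 q6 -1.46
shift cm [0.02 0.12 1.58] turn -0.42
t 7.05 pos [0.5981 0.1674 0.1577] ydeg 92.69 z [ 0.003  0.    -1.   ] F [-0.72  0.87 -0.5 ] T [-0.055  0.039 -0.008] op 0.0111 q6 -1.46
shift cm [0.01 0.11 1.57] turn -0.41
```

Request:
servo_tool:
  increments:
    - [[0.5, 0, 0.1, 0.7, -0.4], [0.5, 0, 0.1, 1.4, -0.4], [0.5, 0, 0.1, 2, -0.4], [0.5, 0, 0.1, 2.1, -0.4], [0.5, 0, 0.1, 2.1, -0.4]]

```text
t: 7.55
tool_pos: [0.5966, 0.1685, 0.1339]
tool_rot: [0.086, -3.139, 0.0]
contact_force: [0.6, 0.3, -0.9]
opening: 0.0114
grip_force: 44.2
```

Request:
servo_tool:
  increments:
    - [[0.5, 0, 0, 0.2, 0], [0.5, 0, 0, 0.4, 0], [0.5, 0, 0, 0.6, 0], [0.5, 0, 0, 0.6, 0], [0.5, 0, 0, 0.6, 0]]

```text
t: 8.05
tool_pos: [0.597, 0.1685, 0.1287]
tool_rot: [0.085, -3.14, 0.0]
contact_force: [0.4, -0.7, -1.1]
opening: 0.0114
grip_force: 44.2
```

Request:
servo_tool:
  increments:
    - [[0.5, 0, 0, 0.2, 0], [0.5, 0, 0, 0.4, 0], [0.5, 0, 0, 0.4, 0], [0.5, 0, 0, 0.4, 0]]

```text
t: 8.45
tool_pos: [0.5972, 0.169, 0.1248]
tool_rot: [-0.086, 3.14, 0.002]
contact_force: [0.7, 3.3, -1.0]
opening: 0.0114
grip_force: 44.2
```

```bash
python3 -c "
from h import *
to([.598,.1685,.1252],93.1);ctrl.get_image('top');to([.598,.1685,.1252],93.1)"
```

```text
t 8.45 pos [0.5972 0.169  0.1248] ydeg 93.12 z [ 0.     0.001 -1.   ] F [ 0.66  3.26 -0.96] T [ 0.559 -0.134 -0.04 ] op 0.0114 q6 -1.47
shift cm [-0.08 -0.06 -0.05] turn 0.02
t 8.5 pos [0.5972 0.169  0.1247] ydeg 93.13 z [ 0.     0.001 -1.   ] F [1.17 2.37 0.37] T [ 0.509 -0.146 -0.014] op 0.0112 q6 -1.47
shift cm [-0.08 -0.05 -0.05] turn 0.03
```

Vertical force stays near zero past h≈26 mm, and the sleeve pushes sideways with about 2.5 N, so the tips are in the gap. I'll press on in small steps.

Request:
servo_tool:
  increments:
    - [[0.5, 0, 0, 0.2, 0], [0.5, 0, -0.05, 0.4, 0], [0.5, 0, -0.1, 0.6, 0], [0.5, 0, -0.1, 0.6, 0]]

```text
t: 8.9
tool_pos: [0.5971, 0.1677, 0.1185]
tool_rot: [-0.085, 3.14, 0.001]
contact_force: [0.6, 4.4, 0.4]
opening: 0.0111
grip_force: 44.4
```

Request:
servo_tool:
  increments:
    - [[0.5, 0, -0.03, 0.2, 0], [0.5, 0, -0.06, 0.4, 0], [0.5, 0, -0.1, 0.5, 0], [0.5, 0, -0.1, 0.5, 0]]

```text
t: 9.3
tool_pos: [0.597, 0.1667, 0.113]
tool_rot: [0.085, -3.14, -0.001]
contact_force: [2.4, 4.5, -1.2]
opening: 0.0119
grip_force: 44.1
```

```bash
python3 -c "
from h import *
to([.598,.166,.0992],93.1)"
```

```text
t 9.3 pos [0.597  0.1667 0.113 ] ydeg 93.11 z [-0.  0. -1.] F [ 2.44  4.53 -1.18] T [ 0.964 -0.226  0.066] op 0.0119 q6 -1.47
shift cm [-0.09 -0.08  1.38] turn 0.01
```

Request:
servo_tool:
  increments:
    - [[0.5, -0.1, 0, 0.2, 0], [0.5, -0.1, 0, 0.4, 0], [0.5, -0.1, 0, 0.6, 0], [0.5, -0.1, 0, 0.6, 0]]

```text
t: 9.7
tool_pos: [0.5979, 0.1666, 0.1071]
tool_rot: [0.085, -3.14, -0.0]
contact_force: [0.4, 4.2, -0.3]
opening: 0.0113
grip_force: 44.2
```

Request:
servo_tool:
  increments:
    - [[0.5, 0, 0, 0.2, 0], [0.5, 0, 0, 0.4, 0], [0.5, 0, 0, 0.4, 0], [0.5, 0, 0, 0.4, 0]]

```text
t: 10.1
tool_pos: [0.5981, 0.1666, 0.1033]
tool_rot: [0.085, -3.14, 0.0]
contact_force: [0.3, 4.6, -1.0]
opening: 0.0114
grip_force: 44.3
```

```bash
python3 -c "
from h import *
to([.598,.166,.0992],93.1)"
```

```text
t 10.1 pos [0.5981 0.1666 0.1033] ydeg 93.12 z [-0. -0. -1.] F [ 0.31  4.57 -1.02] T [ 0.955 -0.105  0.003] op 0.0114 q6 -1.47
shift cm [ 0.01 -0.06  0.41] turn 0.02
```

Request:
servo_tool:
  increments:
    - [[0.5, 0, 0, 0.2, 0], [0.5, 0, 0, 0.4, 0], [0.5, 0, 0, 0.4, 0]]

```text
t: 10.4
tool_pos: [0.5981, 0.1666, 0.0994]
tool_rot: [-0.085, 3.14, -0.0]
contact_force: [0.1, 4.7, 0.2]
opening: 0.0113
grip_force: 44.4
```

Request:
servo_tool:
  increments:
    - [[0.5, 0, 0, 0.1, 0], [0.5, 0, 0, 0.2, 0], [0.5, 0, 0, 0.2, 0]]

```text
t: 10.7
tool_pos: [0.5983, 0.1666, 0.099]
tool_rot: [0.085, -3.14, 0.0]
contact_force: [-2.7, 4.5, 6.4]
opening: 0.0112
grip_force: 45.3
```

Request:
servo_tool:
  increments:
    - [[0.5, 0, 0, 0.1, 0], [0.5, 0, 0, 0.2, 0], [0.5, 0, 0, 0.2, 0]]

```text
t: 11.0
tool_pos: [0.5985, 0.1667, 0.0988]
tool_rot: [0.086, -3.14, 0.0]
contact_force: [-5.9, 3.7, 14.3]
opening: 0.0118
grip_force: 46.5
```

Hard stop at TCP z 0.099, as predicted, so the clip is home. I'll relax the pressing force, ease the clip onto the hub and check.

Request:
servo_tool:
  increments:
    - [[0.5, 0, 0.05, -0.15, 0], [0.5, 0, 0.1, -0.3, 0], [0.5, 0, 0.15, -0.3, 0], [0.5, 0, 0.15, -0.3, 0]]

```text
t: 11.4
tool_pos: [0.5982, 0.1675, 0.099]
tool_rot: [-0.086, 3.14, -0.002]
contact_force: [-2.2, 1.0, 5.5]
opening: 0.0116
grip_force: 45.0
```

Request:
servo_tool:
  increments:
    - [[0.5, 0, 0.1, 0, 0], [0.5, 0, 0.2, 0, 0], [0.5, 0, 0.2, 0, 0]]

```text
t: 11.7
tool_pos: [0.5982, 0.1677, 0.099]
tool_rot: [0.085, -3.14, 0.008]
contact_force: [-2.2, -4.2, 6.5]
opening: 0.0116
grip_force: 45.1
```

Request:
servo_tool:
  increments:
    - [[0.5, 0, -0.15, 0, 0], [1.5, 0, -0.15, 0, 0], [2.5, 0, -0.15, 0, 0], [3.5, 0, -0.15, 0, 0], [3.5, 0, -0.15, 0, 0]]

```text
t: 12.2
tool_pos: [0.5978, 0.1684, 0.0981]
tool_rot: [0.086, -3.14, 0.001]
contact_force: [0.2, -0.4, 1.0]
opening: 0.0351
grip_force: 0.0
```

Request:
servo_tool:
  increments:
    - [[3.5, 0, 0, -1, 0], [3.5, 0, 0, -3, 0], [3.5, 0, 0, -6, 0], [3.5, 0, 0, -10, 0], [3.5, 0, 0, -12, 0]]

```text
t: 12.7
tool_pos: [0.5996, 0.1689, 0.224]
tool_rot: [-0.086, 3.134, 0.001]
contact_force: [0.9, -0.2, 1.8]
opening: 0.0348
grip_force: 0.0
```

```bash
python3 -c "
from h import *
to([.598,.166,.0992],93.1)
d=cam('wrist');s=cam('scene');t=cam('top')
a=cv2.resize(d['img'][80:300,140:380],None,fx=1.8,fy=1.8,interpolation=cv2.INTER_CUBIC)
b=cv2.resize(s['img'][70:200,270:380],None,fx=3.3,fy=3.3,interpolation=cv2.INTER_CUBIC)
e=cv2.resize(t['img'][150:240,40:215],None,fx=2,fy=2)
c=np.zeros((600,800,3),np.uint8);c[:396,:432]=a;c[:b.shape[0],434:434+b.shape[1]]=b;c[400:580,:350]=e
print(proj(s,[[.597,.167,.139],[.597,.167,.059]]),proj(d,[[.597,.167,.139]]))
cv2.imwrite('pics/c6.png',c[:,:,::-1])"
```

```text
t 12.7 pos [0.5996 0.1689 0.224 ] ydeg 93.13 z [ 0.006  0.001 -1.   ] F [ 0.87 -0.18  1.79] T [-0.031  0.002  0.001] op 0.0348 q6 -1.47
shift cm [ 0.26 -0.29 12.47] turn 0.03
[[329.75372821 106.5827807 ]
 [324.97853836 142.10206814]] [[258.0917318  194.95921813]]
```

View pics/c6.png

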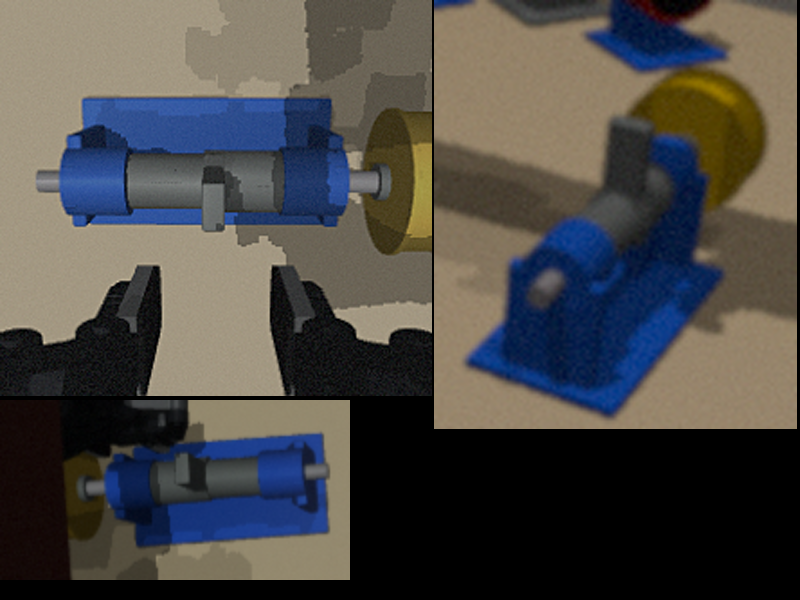

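The clip stands upright between hub and sleeve. Its tab top in the wrist crop is at (213,205), raw (258,194), against (258,195) predicted for home. The fingers are well clear, so I'll hand in.

```bash
python3 -c "
from station import ctrl
print(ctrl.finish_job())"
```

```text
the job is handed in; nothing more can be done
None
```

The larger clip is fitted home and upright on the shaft between hub and sleeve, and released; the job is handed in, but no verdict came back, so the only checks are the final camera views and the stop at the expected height (peak measured force about 14 N).

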